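# Pack the evening tray

## Task

Pack the sectioned green tray for the evening: lay the solar torch flat with its panel up in the wide section, stand the clear box with the snap lid flat, lid up, in the square section, stand the wide mug upright in the long section, and nest the tall handled mug upright inside the wide mug, right down on its bottom, with its handle about a quarter turn round from the wide mug's handle. Leave the look-alikes (the torch without solar cells, the tumbler without a handle and the tub without a lid) standing where they are.

Things in the scene. Friction and masses are not known exactly. Their poses are not given: they have to be found in the camera images.
- tray: Fixed green tray, 240 (x) x 290 (y) x 30 mm high, floor top at z 4. Origin: centre of underside. 4 mm walls part it into sections, inside in mm: LONG, full depth at the +y side, x -116..116, y 37..141, for mugs; WIDE, x -116..2, y -141..33, for the torch lying along y; SQUARE, x 6..116, y -81..33, for the lidded box; NARROW, x 6..116, y -141..-85, holds two fixed candles, tops at z 30.
- solar_torch_c (a point): Solar torch: flat blue torch lying down, a grid of dark solar cells in a silver frame on its upper face. 120 mm long along its x, 30 mm high; body 34 mm wide from x -60 to +26 mm, head at the +x end 42 mm wide. The point is its centre, 15 mm above its underside; z is up, out of the panel.
- lidded_box_c (a point): Clear plastic box with a frosted snap lid closed on it (it stays shut) and three batteries inside: 76 mm along its x (80 over the two white end clips, on its x faces), 56 mm along its y, 46 mm high. The point is its centre, half-way up (23 mm); z is up through the lid.
- wide_mug_c (a point): Wide steel mug: outside diameter 70 mm, 75 mm high, straight wall 3 mm, bottom 4 mm thick. One handle towards its +y, 8 mm thick, reaching 57 mm from the axis, 36 to 72 mm above the underside (clear of the tray's walls). The point is on the axis half-way up (37.5 mm); z is up through the mouth.
- tall_mug_c (a point): Tall narrow steel mug: outside diameter 48 mm, 125 mm high, straight sides. One handle towards its +y, 8 mm thick, reaching 46 mm from the axis, 84 to 122 mm above the underside. Nested in the wide mug its foot is 4 mm above that mug's underside and 54 mm stand out, handle above the rim. The point is on the axis half-way up (62.5 mm); z is up through the mouth.
- plain_torch_c (a point): Look-alike, not to be moved: plain blue torch of the same outline as the solar torch (120 x 42 x 30 mm, long along x) but with a black push button and ribs on its upper face and no solar cells. The point is its centre, 15 mm up.
- tumbler_c (a point): Look-alike, not to be moved: steel tumbler with no handle, diameter 48 mm, 105 mm high. The point lies on its axis, half-way up (52.5 mm).
- open_tub_c (a point): Look-alike, not to be moved: empty clear plastic tub with no lid, 76 mm along its x, 56 mm along its y, 42 mm high. The point is its centre, 20 mm up.
Mind the look-alikes: they are no part of the job. Leave any pink or yellow look-alike of the part that bears tumbler_c alone.

How it is judged:
By the outcome, as a careful person would: the job done as asked, in the order asked, and still so for the second after the job is handed in, with the robot touching nothing.
It also fails if it takes over 133 s, if anything falls off the work surface, if the arm or the gripper's body presses on something with over 40 N, if the wrist force passes 120 N, or if a joint passes its speed limit or range.

## Robot

A 6-joint arm with a two-finger parallel gripper is mounted at the origin on the work surface. World frame = base frame: x ahead of the robot, y to its left, z up, the work surface at z = 0. Lengths are in m, angles in rad, forces in N, time in s.
With the tool pointing down it reaches from about 0.35 to 0.875 m from the base axis. Payload 4.2 kg.
Tool frame: the origin (TCP) lies at the very end of the fingers, on their centre line; the grasp point (between the pads) lies r.grip_depth behind it (r.grip_depth is the distance from the TCP to the grasp point, in m); x points along the fingers, y is the direction in which the jaws open and shut, and the axes are right-handed (so a half turn about x gives the same grasp; the last joint's range is limited). The gripper opens to 85 mm and grips with 20 to 120 N. Pads are 22 mm wide; open, the fingers measure 114 mm over their backs; the gripper's body (76 mm by 85 mm) begins 54 mm behind the grasp point. The pads swing forward as they close: fully open they stand 13 mm farther back than shut.
Start: joints at [1.36, 0.385, 0.008, 0, -1.194, -0.259], TCP at [0.283, 0.557, 0.231] pointing down, gripper open.
Joint ranges: [-3.14, 3.14], [-1.21, 2.06], [-1.07, 1.41], [-3.16, 2.05], [-2.99, -0.16], [-3.1, 3.1]. Speed limits (rad/s): [2.79, 2.79, 3.14, 3.14, 3.14, 3.14].

## Interface

Orientations are given as a unit quaternion [w, x, y, z].
In Python, from plant import r gives the robot as it stands. The module is installed in compiled form; this text tells all that it offers.
- The arm moves only by the tool carry_out, never from a script. Its arguments are lists of equal length, an entry for each row: "dp": the shift along the tool's x, y, z in mm, a list of three; "angular": the turn, a rotation vector about the tool's x, y, z in rad, a list of three; "fingers": the finger opening in mm, from 0 to 85.4. In form: {"dp": [[dx, dy, dz], ...], "angular": [[wx, wy, wz], ...], "fingers": [fingers, ...]}. A call has 1 to 8 rows; each row is the pose to reach, as a shift and turn from the pose commanded when the call began, along the tool's axes at that moment; what a row does not reach only later rows make up. A row lasts 1/12 s, in which the tool goes at most 41.7 mm and 7.16 degrees, less where a joint would pass 70% of its speed; a pose out of reach is approached as far as the arm can. A call with a gripper value outside its range is refused whole. The fingers move at their own pace and stop on an object; "grip_force" is the grip in N (left out, the last holds). Time passes only in rows, so rows that repeat a pose let the fingers close. It gives the time, the measured TCP pose, the force and the opening at its end, in the units of the state.
- r.state(): the state, without advancing time (a new reading comes with each control period).
- r.grab_frame(name): name is "side" or "top" or "wrist"; returns (picture, depth): 384x512x3 uint8, blue, green, red; 384x512 float32, m along the optical axis (not along the pixel's ray), 0 where there is no reading.
- r.camera_params(name): a dict with "mtx" (3x3 intrinsics, pixels), "k1" (the pictures are not rectified: a ray, as slopes to the right and down, at radius r is drawn at 1 + k1 r^2 times it, then the intrinsics apply), "extrinsics" (4x4, takes a point from camera to world coordinates). Camera axes: x right, y up, looking along -z (the intrinsics and any distortion apply to the point x, -y, -z); pixel columns grow to the right and rows downward; lengths in m; the calibration is good to about 2 mm. A picture is of the moment at which its call begins: read the wrist's pose just before it. camera_params takes no time and is no camera call; for the wrist camera it gives the pose at the moment of the call.
- r.job_done(): hands the job in, once; it reports no verdict.
Trained networks look in the newest picture that a camera, given by its name, has taken for a name from the list of things; names that differ only in an ending like _2 or _b are one class to them, and where a whole thing is asked for, a point or a joint stands for the part that bears it (a point fixed in the world has none). Each returns a list of dicts, best first, with "score" (0 to 1); they miss things now and then, are a little off and sometimes report something else, mostly with a low value. They report only what shows in the picture. A call takes as long as a camera call. They do not tell look-alikes from the thing itself.
- r.recognise(camera, label): "pixel" ([column, row] in pixels, amid what is visible of it).
- r.cut_out(camera, label): "pixels" (384x512 bool, what is visible of it) and "pixel" ([column, row] in pixels, amid what is visible of it).
- r.spot_point(camera, label): "pixel" ([column, row] in pixels: a listed point, or the origin of a listed thing).
The state is a dict: "clock": time; "joint_positions": joint angles; "joint_velocities": joint speeds; "tau": joint torques, N m; "position": TCP position; "orientation": TCP orientation; "wrist_force": force on the tool from outside, world axes, zero at the start; "wrist_torque": the same for the moment, N m; "grip_width": finger opening in m.
Only numpy, scipy, OpenCV 4.12 (cv2) and the standard library are available. Lean on these libraries where they do the work, as an engineer would, in place of code of your own. Each camera call takes 0.05 s, during which the arm holds its last target.

## Working session

There is one attempt and no reset: what is moved stays moved. The work goes in short steps, Python scripts to look and compute and a tool call to move; the robot and the scene stay as the last step left them, time stands still between calls to the robot, and variables do not carry over. Pictures are saved under pics/ and viewed, and the job is handed in when it is done.

Besides the shell and the picture viewer there is one more tool, called after "Emit:" by a JSON object that holds its "name" and its "arguments", one argument or row to a line. carry_out: Moves the arm, as the interface text tells. Its arguments: {"type":"object","properties":{"dp":{"type":"array","items":{"type":"array","items":{"type":"number"}}},"angular":{"type":"array","items":{"type":"array","items":{"type":"number"}}},"fingers":{"type":"array","items":{"type":"number"}},"grip_force":{"type":"number"}},"required":["dp","angular","fingers"]}

```bash
mkdir -p pics; ls; cat > h.py <<'E'
import numpy as np, cv2
from plant import r
from scipy.spatial.transform import Rotation as R
def grab(cam,fn=None):
    P=r.camera_params(cam); im,d=r.grab_frame(cam)
    if fn: cv2.imwrite('pics/'+fn,im)
    np.savez('last_%s.npz'%cam,im=im,d=d,mtx=P['mtx'],k1=P['k1'],E=P['extrinsics'])
    return im,d,P
def load(cam):
    z=np.load('last_%s.npz'%cam); return z['im'],z['d'],dict(mtx=z['mtx'],k1=float(z['k1']),extrinsics=z['E'])
def rays(P,uv):
    uv=np.asarray(uv,float).reshape(-1,1,2)
    K=np.array(P['mtx'],float)
    x=(uv[:,0]-K[[0,1],[2,2]])/np.array([K[0,0],K[1,1]])
    u=x.copy()
    for _ in range(20): u=x/(1+P['k1']*(u**2).sum(1,keepdims=True))
    return np.c_[u[:,0],-u[:,1],-np.ones(len(u))]
def cloud(d,P):
    v,u=np.mgrid[0:384,0:512]
    ra=rays(P,np.c_[u.ravel(),v.ravel()])
    p=ra*d.reshape(-1,1); E=np.array(P['extrinsics'])
    w=p@E[:3,:3].T+E[:3,3]; w[d.ravel()==0]=np.nan
    return w.reshape(384,512,3)
def onz(P,uv,z):
    E=np.array(P['extrinsics']); ra=rays(P,uv)@E[:3,:3].T
    t=(z-E[2,3])/ra[:,2]; return E[:3,3]+ra*t[:,None]
def proj(P,X):
    E=np.array(P['extrinsics']); X=np.atleast_2d(X)
    c=(X-E[:3,3])@E[:3,:3]; s=np.c_[c[:,0]/-c[:,2],-c[:,1]/-c[:,2]]
    s=s*(1+P['k1']*(s**2).sum(1,keepdims=True)); K=np.array(P['mtx'])
    return np.c_[s[:,0]*K[0,0]+K[0,2],s[:,1]*K[1,1]+K[1,2]]
def st():
    s=r.state(); q=s['orientation']; M=R.from_quat([q[1],q[2],q[3],q[0]]).as_matrix()
    return s,np.array(s['position']),M
E
python3 - <<'E'
from h import *
print(r.state(), r.grip_depth)
for c in ['top','side','wrist']:
    im,d,P=grab(c,c+'0.png'); print(c,P['mtx'],P['k1'],np.round(P['extrinsics'],3).tolist())
E
```

```text
pics
{'clock': 0.0, 'joint_positions': array([ 1.35957624e+00,  3.85587818e-01,  6.62655516e-03, -4.92675947e-04,
       -1.19400421e+00, -2.58565593e-01]), 'joint_velocities': array([-0.0002484 ,  0.00157743, -0.0013487 ,  0.00064094,  0.00155132,
        0.00014125]), 'tau': array([ 4.35254906e-04, -3.92288375e+01,  1.88405818e+01,  4.18623000e+00,
       -4.61090327e-03,  1.45149535e-06]), 'position': array([0.2826742 , 0.55676948, 0.23020394]), 'orientation': array([ 0.16386303, -0.68753004,  0.16540409,  0.68781744]), 'wrist_force': array([0.15424446, 0.51555638, 0.24392145]), 'wrist_torque': array([-0.00045496, -0.01716689,  0.01104365]), 'grip_width': 0.08547813489144789} 0.0187
top [[492.59753508   0.         248.56838434]
 [  0.         492.59753508 176.13062971]
 [  0.           0.           1.        ]] -0.10078153477585901 [[-0.017, 0.997, -0.072, 0.486], [-1.0, -0.018, -0.006, -0.048], [-0.007, 0.072, 0.997, 1.224], [0.0, 0.0, 0.0, 1.0]]
side [[386.23127366   0.         257.70670015]
 [  0.         386.23127366 195.49750085]
 [  0.           0.           1.        ]] -0.015376697986081177 [[-0.904, 0.325, -0.276, 0.283], [-0.427, -0.69, 0.584, 0.623], [-0.001, 0.647, 0.763, 0.937], [0.0, 0.0, 0.0, 1.0]]
wrist [[315.19680694   0.         253.42004173]
 [  0.         315.19680694 191.66306321]
 [  0.           0.           1.        ]] -0.08768877818126666 [[-0.453, 0.86, 0.233, 0.342], [-0.891, -0.438, -0.117, 0.527], [0.001, -0.261, 0.965, 0.373], [0.0, 0.0, 0.0, 1.0]]
```

View pics/top0.png

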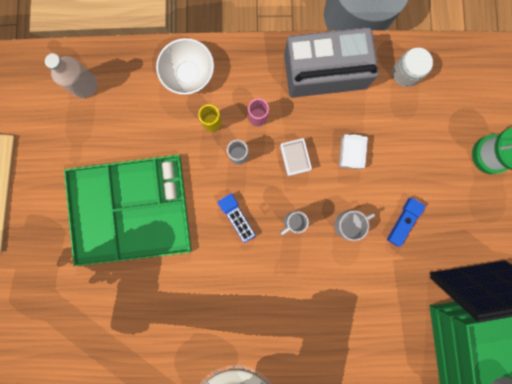

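View pics/side0.png

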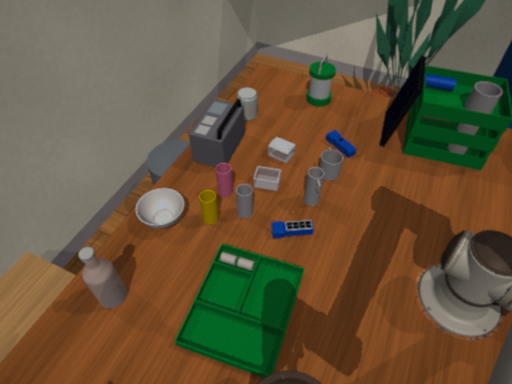

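View pics/wrist0.png

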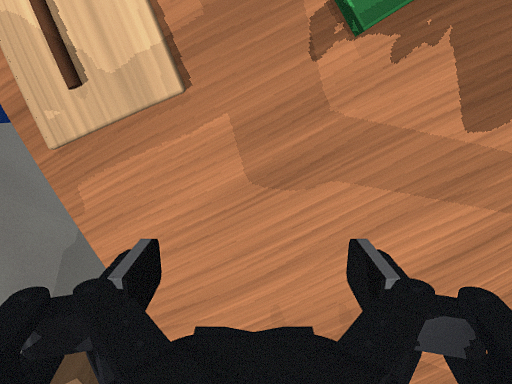

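The top picture shows the tray at (127,210), the torches at (237,218) and (406,222), and the mugs at (296,223) and (353,226). The box and tub are at (354,152) and (296,157), and the tumblers at (237,152), (209,117) and (258,112). I'll enlarge these to confirm which is which.

```bash
python3 - <<'E'
from h import *
im,d,P=load('top')
c=im[125:265,190:440]; cv2.imwrite('pics/c1.png',cv2.resize(c,None,fx=3.2,fy=3.2,interpolation=cv2.INTER_CUBIC))
im,d,P=load('side')
c=im[120:250,190:370]; cv2.imwrite('pics/c2.png',cv2.resize(c,None,fx=4.2,fy=4.2,interpolation=cv2.INTER_CUBIC))
for c in ['top','side']:
    im,d,P=load(c); w=cloud(d,P)
    m=(np.abs(w[...,2])<0.02)&(w[...,0]>0.35)&(w[...,0]<0.8)&(np.abs(w[...,1])<.4); print(c,np.median(w[m][:,2]),d.min())
    for n,(u,v) in dict(t=(237,218),tr=(90,200)).items(): print(n,w[v,u])
E
```

```text
top 0.0009364667011738659 0.0
t [ 0.47171313 -0.01107255  0.03069206]
tr [0.52159769 0.35782905 0.00473574]
side 0.001404347331974365 0.0
t [6.40861911e-01 1.30873656e-02 2.90119039e-04]
tr [ 1.57562559 -0.13416764 -0.55659426]
```

View pics/c1.png

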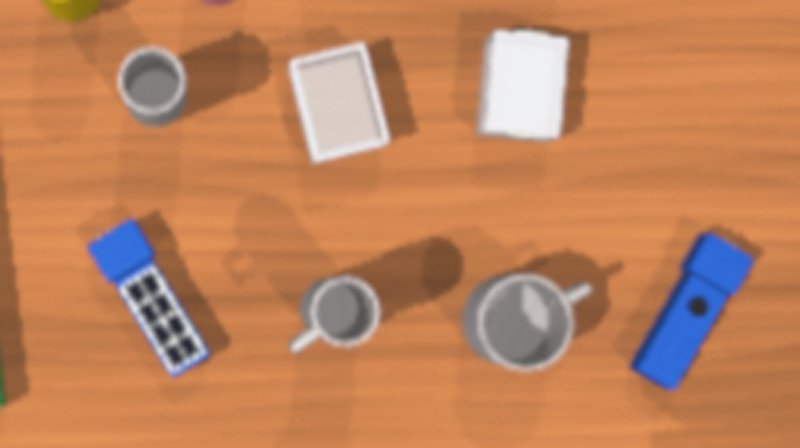

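View pics/c2.png

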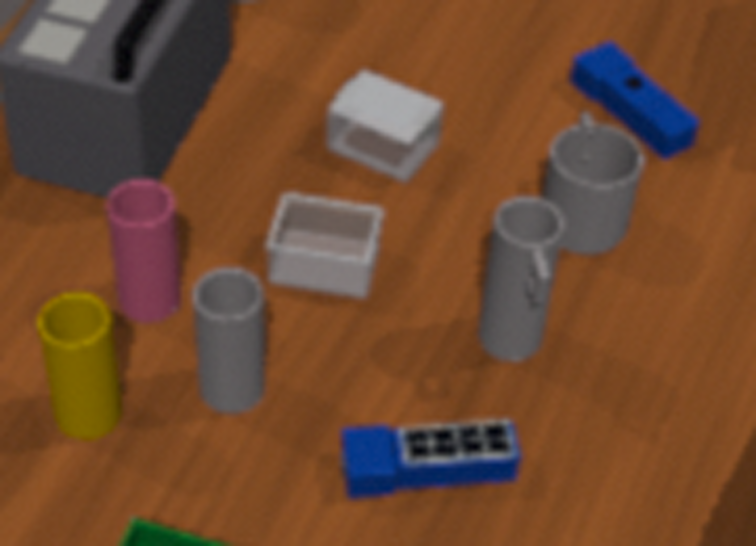

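The crops settle which is which. The solar torch is at (237,218) because it has a cell grid. The lidded box is at (354,152), with an opaque frosted top, and the tub at (296,157) is open. The tall mug is at (296,223) and the wide mug at (353,226), both with handles. The grey cup at (237,152) and the pink and yellow ones have no handle. Next I'll measure poses from the point clouds.

```bash
cat > meas.py <<'E'
from h import *
from scipy.optimize import least_squares
def circ(p,rad):
    f=lambda c: np.hypot(p[:,0]-c[0],p[:,1]-c[1])-rad
    s=least_squares(f,p.mean(0)[:2],loss='soft_l1',f_scale=.002); return s.x,np.sqrt(np.mean(f(s.x)**2))
for cam in ['top','side']:
    im,d,P=load(cam); w=cloud(d,P); print(cam)
    hsv=cv2.cvtColor(im,cv2.COLOR_BGR2HSV)
    def reg(c,rad,z0,z1):
        return (np.hypot(w[...,0]-c[0],w[...,1]-c[1])<rad)&(w[...,2]>z0)&(w[...,2]<z1)
    c0=dict(torch=(0.47,-.012),tall=(.46,-.15),wide=(.46,-.28),box=(.64,-.28))
    if cam=='top':
        for n,uv,z in [('torch',(237,218),.03),('tall',(297,223),.125),('wide',(352,226),.075),('box',(354,152),.046),('tumbler',(237,152),.105),('tub',(296,157),.042),('plain',(406,222),.03),('yellow',(209,117),.1),('pink',(258,112),.1)]:
            c0[n]=onz(P,[uv],z)[0][:2]; print(n,c0[n].round(4))
        np.savez('c0.npz',**c0)
    else: c0=dict(np.load('c0.npz'))
    for n,z0,z1 in [('torch',.022,.038),('box',.035,.055),('plain',.022,.038),('tub',.03,.055)]:
        p=w[reg(c0[n],.085,z0,z1)]
        rc=cv2.minAreaRect((p[:,:2]*1000).astype(np.float32)); print(n,len(p),np.round(rc[0],1),np.round(rc[1],1),round(rc[2],1),'z',np.median(p[:,2]).round(4))
    for n,z,rad in [('tall',.125,.0225),('wide',.075,.0335),('tumbler',.105,.0225)]:
        p=w[reg(c0[n],.045,z-.006,z+.006)]; c,e=circ(p,rad)
        q=w[reg(c,.062,z-.045,z+.005)]; rr=np.hypot(*(q[:,:2]-c).T); h=q[rr>rad+.008]
        v=h[:,:2].mean(0)-c if len(h) else [0,0]
        print(n,len(p),c.round(4),e.round(4),'handle',len(h),np.degrees(np.arctan2(v[1],v[0])).round(1),(rr.max() if len(rr) else 0))
E
python3 meas.py
python3 - <<'E'
from h import *
im,d,P=load('top'); hsv=cv2.cvtColor(im,cv2.COLOR_BGR2HSV)
m=((hsv[...,0]>50)&(hsv[...,0]<80)&(hsv[...,1]>150)).astype(np.uint8); m[:,:50]=0; m[:,220:]=0
n,l,s,c=cv2.connectedComponentsWithStats(m); i=1+s[1:,4].argmax()
w=cloud(d,P); 
v,u=np.where(l==i)
p=onz(P,np.c_[u,v],.03)
rc=cv2.minAreaRect((p[:,:2]*1000).astype(np.float32)); print(rc)
q=w[l==i]; q=q[(q[:,2]>.024)]; rc=cv2.minAreaRect((q[:,:2]*1000).astype(np.float32)); print(rc,len(q),np.median(q[:,2]))
print(cv2.boxPoints(rc))
E
```

```text
top
torch [ 0.4717 -0.0111]
tall [ 0.4594 -0.1473]
wide [ 0.4486 -0.2801]
box [ 0.6254 -0.2964]
tumbler [ 0.6231 -0.0157]
tub [ 0.6161 -0.1561]
plain [ 0.4539 -0.4224]
yellow [0.7065 0.048 ]
pink [ 0.716  -0.0656]
torch 740 [471.5  -9.3] [120.8  41.6] 30.7 z 0.0307
box 747 [ 628.  -296.6] [55.3 80.4] 82.9 z 0.046
plain 757 [ 455.9 -422.1] [ 44.9 123.5] 54.2 z 0.0297
tub 207 [ 617.2 -155.3] [78.5 58.7] 12.6 z 0.0413
tall 105 [ 0.4604 -0.1475] 0.0051 handle 28 124.0 0.044130586804033624
wide 144 [ 0.4509 -0.2843] 0.0015 handle 27 -62.3 0.056525317810665
tumbler 94 [ 0.6276 -0.0156] 0.001 handle 0 0.0 0.024269876483811667
side
torch 479 [473.7 -11.1] [121.   43.6] 33.2 z 0.0307
box 312 [ 629.8 -297.2] [59.5 81.9] 83.1 z 0.0465
plain 285 [ 454.  -424.3] [ 45.5 123.3] 57.2 z 0.03
tub 191 [ 619.5 -157.1] [77.8 63.6] 12.3 z 0.039
tall 85 [ 0.4627 -0.1489] 0.003 handle 31 123.8 0.04688413706523438
wide 104 [ 0.4512 -0.2849] 0.0018 handle 6 -62.7 0.05347583428507441
tumbler 78 [ 0.6296 -0.0162] 0.0014 handle 0 0.0 0.026051790352790875
((495.2485656738281, 258.71630859375), (233.387451171875, 286.451416015625), 6.011723041534424)
((495.1975402832031, 259.67431640625), (233.22024536132812, 286.9052734375), 6.218127250671387) 846 0.029593257485368896
[[363.73557  389.65247 ]
 [394.81137  104.435165]
 [626.65955  129.69617 ]
 [595.58374  414.91345 ]]
```

```bash
cat >> h.py <<'E'
def jaw(deg):  # tool pointing down, tool y at world angle deg
    a=np.radians(deg); y=np.array([np.cos(a),np.sin(a),0]); x=np.array([0,0,-1.]); return np.c_[x,y,np.cross(x,y)]
def jawdeg():
    s,p,M=st(); return np.degrees(np.arctan2(M[1,1],M[0,1]))
def plan(target,deg,same=True):
    """target TCP mm, jaw angle; picks nearest half turn"""
    s,p,M=st(); c=jawdeg()
    if same: deg=c+((deg-c+90)%180-90)
    T=jaw(deg); dp=M.T@(np.array(target)/1000-p)*1000; rv=R.from_matrix(M.T@T).as_rotvec()
    print('t',round(s['clock'],2),'at',(p*1000).round(1),'jaw',round(c,1),'->',target,round(deg,1),'grip',round(s['grip_width']*1000,1),'F',s['wrist_force'].round(1),'q1,5,6',s['joint_positions'][[0,4,5]].round(2))
    print(' dp',dp.round(1).tolist(),'rv',rv.round(3).tolist(),'rows>=',round(max(np.linalg.norm(dp)/41.7,np.degrees(np.linalg.norm(rv))/7.16),1))
E
python3 - <<'E'
from h import *
from scipy.optimize import minimize
im,d,P=load('top'); hsv=cv2.cvtColor(im,cv2.COLOR_BGR2HSV)
m=((hsv[...,0]>50)&(hsv[...,0]<80)&(hsv[...,1]>120)).astype(np.uint8); m[:,:50]=0; m[:,220:]=0
m=cv2.morphologyEx(m,cv2.MORPH_CLOSE,np.ones((13,13)))
def mask(x):
    c,s=np.cos(x[2]),np.sin(x[2]); o=np.zeros((384*4,512*4),np.uint8)
    pts=[]
    for z in (.0,.03):
        for a,b in [(-.12,-.145),(.12,-.145),(.12,.145),(-.12,.145)]:
            pts.append([x[0]+c*a-s*b,x[1]+s*a+c*b,z])
    h=cv2.convexHull((proj(P,np.array(pts))*4+1.5).astype(np.float32))
    cv2.fillConvexPoly(o,np.int32(np.round(h)),255); return cv2.resize(o,(512,384),interpolation=cv2.INTER_AREA)/255.
f=lambda x: np.abs(mask(x)-m).sum()
b=minimize(f,[.495,.259,.108],method='Nelder-Mead',options=dict(initial_simplex=[[.495,.259,.108],[.5,.259,.108],[.495,.264,.108],[.495,.259,.13]]))
print(b.x[:2].round(4),np.degrees(b.x[2]).round(2),b.fun,m.sum())
o=im.copy(); mm=(mask(b.x)>.5).astype(np.uint8); cs,_=cv2.findContours(mm,0,1); cv2.drawContours(o,cs,-1,(0,0,255),1)
c,s=np.cos(b.x[2]),np.sin(b.x[2])
def T(a,e,z=.03): return [b.x[0]+(c*a-s*e)/1000,b.x[1]+(s*a+c*e)/1000,z]
for A,B in [((-116,35),(116,35)),((4,-141),(4,33)),((4,-83),(116,-83))]:
    u=proj(P,np.array([T(*A),T(*B)])).round().astype(int); cv2.line(o,tuple(map(int,u[0])),tuple(map(int,u[1])),(255,0,255),1)
cv2.imwrite('pics/tray.png',cv2.resize(o[140:280,50:210],None,fx=4,fy=4,interpolation=cv2.INTER_NEAREST))
for n,a,e in [('torch',-57,-54),('box',61,-24),('mug',0,89)]: print(n,np.round(np.array(T(a,e))*1000,1))
plan([472.5,-10,120],122)
E
```

```text
[0.4948 0.2606] 5.98 351.24313725490197 11327
torch [443.8 201.   30. ]
box [558.  243.1  30. ]
mug [485.6 349.1  30. ]
t 0.15 at [282.7 556.9 230.4] jaw -116.9 -> [472.5, -10, 120] -58.0 grip 85.4 F [ 0.4 -0.3  1. ] q1,5,6 [ 1.36 -1.19 -0.26]
 dp [111.2, 419.3, -425.9] rv [-1.028, 0.001, -0.002] rows>= 14.6
```

View pics/tray.png

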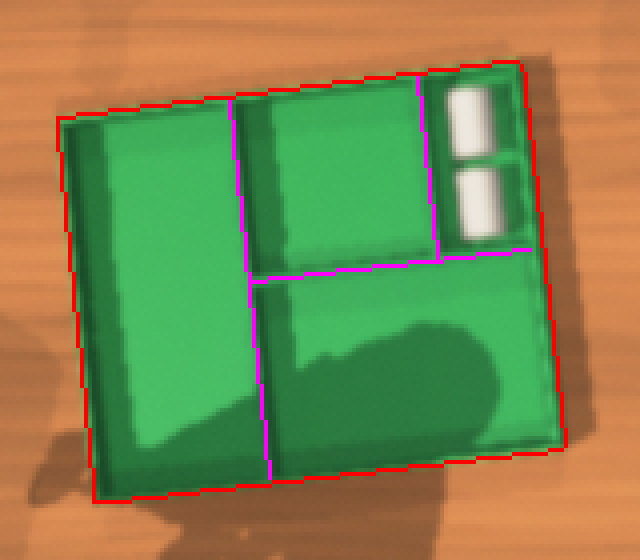

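The tray fit lines up: outline and partitions overlay well, and the candles sit at +x, −y, so its yaw is 6.0°. Moving to the torch now.

Emit:
{"name": "carry_out", "arguments": {
  "dp": [
    [0,210,-213],
    [0,420,-426],
    [0,420,-426],
    [0,420,-426],
    [0,420,-426],
    [0,420,-426],
    [0,420,-426],
    [0,420,-426]
  ],
  "angular": [
    [-1.028,0,0],
    [-1.028,0,0],
    [-1.028,0,0],
    [-1.028,0,0],
    [-1.028,0,0],
    [-1.028,0,0],
    [-1.028,0,0],
    [-1.028,0,0]
  ],
  "fingers": [60,60,60,60,60,60,60,60],
  "grip_force": 40
}}

```text
clock: 0.82
position: [0.3864, 0.2464, 0.2313]
orientation: [-0.179, -0.684, -0.179, 0.684]
wrist_force: [0.9, 0.3, -0.3]
grip_width: 0.0599
```

```bash
python3 -c "
from h import *
plan([468,-13,90],-58)"
```

```text
t 0.82 at [386.4 246.4 231.3] jaw -60.6 -> [468, -13, 90] -58.0 grip 59.9 F [ 0.9  0.3 -0.3] q1,5,6 [ 0.92 -1.09  1.16]
 dp [141.3, 266.1, 56.1] rv [-0.046, 0.0, 0.0] rows>= 7.3
```

Emit:
{"name": "carry_out", "arguments": {
  "dp": [
    [0,30,6],
    [0,70,15],
    [20,110,24],
    [50,150,32],
    [80,190,41],
    [110,230,50],
    [130,266,56],
    [141,266,56]
  ],
  "angular": [
    [-0.046,0,0],
    [-0.046,0,0],
    [-0.046,0,0],
    [-0.046,0,0],
    [-0.046,0,0],
    [-0.046,0,0],
    [-0.046,0,0],
    [-0.046,0,0]
  ],
  "fingers": [60,60,60,60,60,60,60,60]
}}

```text
clock: 1.48
position: [0.4675, -0.0132, 0.09]
orientation: [0.193, 0.681, 0.193, -0.68]
wrist_force: [1.2, 0.7, 1.0]
grip_width: 0.0601
```

```bash
python3 - <<'E'
from h import *
grab('wrist','w1.png')
plan([468,-13,4],-58)
E
```

```text
t 1.53 at [464.2 -16.2  84.3] jaw -58.6 -> [468, -13, 4] -58.0 grip 59.9 F [ 0.8 -3.1 -3.2] q1,5,6 [ 0.32 -0.72  1.8 ]
 dp [80.3, -0.5, -5.6] rv [-0.011, 0.009, 0.003] rows>= 1.9
```

View pics/w1.png

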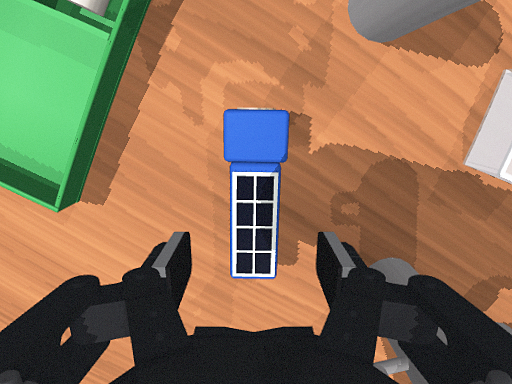

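The wrist view shows the cell grid of the solar torch at (255,225), centred and square between the fingers. Descending and closing.

Emit:
{"name": "carry_out", "arguments": {
  "dp": [
    [20,0,0],
    [45,0,0],
    [65,0,0],
    [78,0,0],
    [85,0,0],
    [85,0,0],
    [85,0,0],
    [85,0,0]
  ],
  "angular": [
    [0,0,0],
    [0,0,0],
    [0,0,0],
    [0,0,0],
    [0,0,0],
    [0,0,0],
    [0,0,0],
    [0,0,0]
  ],
  "fingers": [60,60,60,60,60,60,25,25],
  "grip_force": 40
}}

```text
clock: 2.2
position: [0.4674, -0.0109, 0.0062]
orientation: [0.193, 0.681, 0.193, -0.68]
wrist_force: [1.5, -1.2, 0.9]
grip_width: 0.0371
```

Emit:
{"name": "carry_out", "arguments": {
  "dp": [
    [0,0,0],
    [0,0,0],
    [0,0,0],
    [-10,0,0],
    [-35,0,0],
    [-70,0,0],
    [-100,0,0],
    [-100,0,0]
  ],
  "angular": [
    [0,0,0],
    [0,0,0],
    [0,0,0],
    [0,0,0],
    [0,0,0],
    [0,0,0],
    [0,0,0],
    [0,0,0]
  ],
  "fingers": [25,25,25,25,25,25,25,25]
}}

```text
clock: 2.87
position: [0.4703, -0.0103, 0.1109]
orientation: [0.194, 0.684, 0.193, -0.676]
wrist_force: [0.9, 0.0, -0.8]
grip_width: 0.0334
```

```bash
python3 - <<'E'
from h import *
grab('wrist','w2.png')
plan([443,196,100],-174,False)
E
```

```text
t 2.92 at [468.5 -10.6 108.4] jaw -58.3 -> [443, 196, 100] -174 grip 33.0 F [ 0.5 -0.1 -2.3] q1,5,6 [ 0.33 -0.77  1.8 ]
 dp [8.7, -189.2, -86.8] rv [2.019, -0.007, 0.006] rows>= 16.2
```

View pics/w2.png

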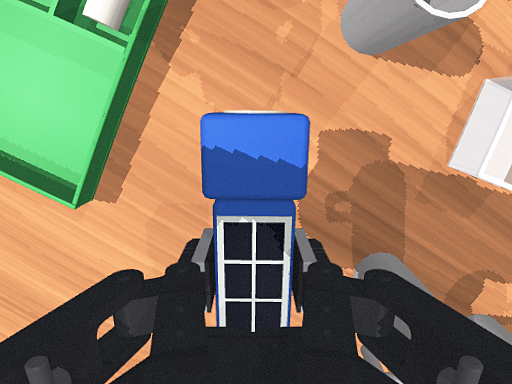

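Emit:
{"name": "carry_out", "arguments": {
  "dp": [
    [0,-20,-10],
    [0,-55,-25],
    [0,-90,-40],
    [0,-125,-57],
    [0,-160,-73],
    [0,-185,-84],
    [0,-198,-91],
    [0,-198,-91]
  ],
  "angular": [
    [0.12,0,0],
    [0.24,0,0],
    [0.36,0,0],
    [0.48,0,0],
    [0.6,0,0],
    [0.72,0,0],
    [0.84,0,0],
    [0.96,0,0]
  ],
  "fingers": [25,25,25,25,25,25,25,25]
}}

```text
clock: 3.58
position: [0.4394, 0.2082, 0.1041]
orientation: [0.129, -0.695, 0.13, 0.695]
wrist_force: [-0.4, -1.3, -0.6]
grip_width: 0.0335
```

```bash
python3 - <<'E'
from h import *
plan([443,206,80],-174,False)
E
```

```text
t 3.58 at [439.4 208.2 104.1] jaw -111.1 -> [443, 206, 80] -174 grip 33.5 F [-0.4 -1.3 -0.6] q1,5,6 [ 0.78 -0.78  0.43]
 dp [24.1, 0.8, -4.1] rv [1.097, 0.0, -0.001] rows>= 8.8
```

Emit:
{"name": "carry_out", "arguments": {
  "dp": [
    [0,0,0],
    [0,0,-1],
    [0,0,-2],
    [0,1,-3],
    [0,1,-4],
    [6,1,-4],
    [15,1,-4],
    [24,1,-4]
  ],
  "angular": [
    [0.12,0,0],
    [0.24,0,0],
    [0.36,0,0],
    [0.48,0,0],
    [0.6,0,0],
    [0.72,0,0],
    [0.84,0,0],
    [0.96,0,0]
  ],
  "fingers": [25,25,25,25,25,25,25,25]
}}

```text
clock: 4.25
position: [0.4425, 0.2021, 0.0798]
orientation: [0.436, -0.555, 0.438, 0.556]
wrist_force: [-0.5, -0.5, -1.6]
grip_width: 0.0333
```

```bash
python3 - <<'E'
from h import *
plan([443,206,10],-174,False)
E
```

```text
t 4.25 at [442.5 202.1  79.8] jaw -166.4 -> [443, 206, 10] -174 grip 33.3 F [-0.5 -0.5 -1.6] q1,5,6 [ 0.76 -0.72 -0.52]
 dp [69.8, -1.6, 3.7] rv [0.133, -0.001, -0.002] rows>= 1.7
```

Emit:
{"name": "carry_out", "arguments": {
  "dp": [
    [0,-1,2],
    [10,-2,4],
    [30,-2,4],
    [48,-2,4],
    [60,-2,4],
    [66,-2,4],
    [69,-2,4],
    [70,-2,4]
  ],
  "angular": [
    [0.133,0,0],
    [0.133,0,0],
    [0.133,0,0],
    [0.133,0,0],
    [0.133,0,0],
    [0.133,0,0],
    [0.133,0,0],
    [0.133,0,0]
  ],
  "fingers": [25,25,25,25,25,25,25,25]
}}

```text
clock: 4.92
position: [0.4441, 0.2069, 0.0107]
orientation: [0.471, -0.527, 0.472, 0.527]
wrist_force: [-0.2, -0.2, -1.4]
grip_width: 0.0331
```

Emit:
{"name": "carry_out", "arguments": {
  "dp": [
    [0.5,0,0],
    [0.5,0,0],
    [0.5,0,0],
    [0.5,0,0],
    [-10,0,0],
    [-40,0,0],
    [-80,0,0],
    [-110,0,0]
  ],
  "angular": [
    [0,0,0],
    [0,0,0],
    [0,0,0],
    [0,0,0],
    [0,0,0],
    [0,0,0],
    [0,0,0],
    [0,0,0]
  ],
  "fingers": [25,50,50,50,50,50,60,75]
}}

```text
clock: 5.58
position: [0.445, 0.2074, 0.1241]
orientation: [-0.472, 0.527, -0.47, -0.527]
wrist_force: [1.0, 1.1, 0.7]
grip_width: 0.0706
```

```bash
python3 - <<'E'
from h import *
grab('wrist','w3.png')
plan([629,-297,120],83)
E
```

```text
t 5.63 at [448.2 209.7 130. ] jaw -173.5 -> [629, -297, 120] -97.0 grip 75.0 F [1.  0.5 3.6] q1,5,6 [ 0.77 -0.83 -0.66]
 dp [8.0, -122.1, -524.0] rv [-1.335, -0.003, 0.015] rows>= 12.9
```

View pics/w3.png

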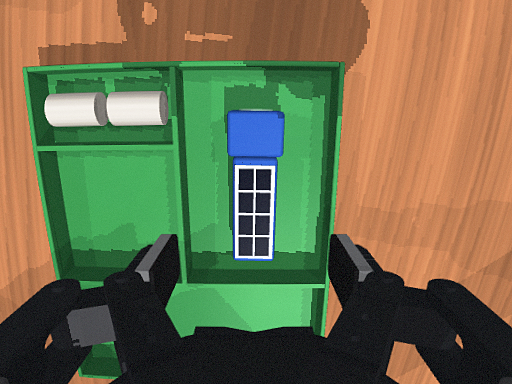

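The wrist view shows the torch flat in the wide section at (255,185) with its panel up. Next is the box.

Emit:
{"name": "carry_out", "arguments": {
  "dp": [
    [-20,-9,-37],
    [-30,-18,-78],
    [-30,-28,-118],
    [-30,-37,-159],
    [-30,-47,-200],
    [-30,-56,-240],
    [-30,-66,-281],
    [-30,-75,-322]
  ],
  "angular": [
    [-0.12,0,0],
    [-0.24,0,0],
    [-0.36,0,0],
    [-0.48,0,0],
    [-0.6,0,0],
    [-0.72,0,0],
    [-0.84,0,0],
    [-0.96,0,0]
  ],
  "fingers": [85,85,85,85,85,85,85,85]
}}

```text
clock: 6.3
position: [0.5414, -0.0659, 0.1518]
orientation: [-0.201, 0.678, -0.201, -0.678]
wrist_force: [0.8, 1.7, 0.2]
grip_width: 0.0848
```

```bash
python3 - <<'E'
from h import *
plan([629,-297,110],83)
E
```

```text
t 6.3 at [541.4 -65.9 151.8] jaw -123.0 -> [629, -297, 110] -97.0 grip 84.8 F [0.8 1.7 0.2] q1,5,6 [ 0.18 -0.94  0.82]
 dp [41.8, 146.1, -199.3] rv [-0.454, -0.001, 0.001] rows>= 6.0
```

Emit:
{"name": "carry_out", "arguments": {
  "dp": [
    [0,24,-33],
    [0,49,-66],
    [5,73,-100],
    [10,97,-133],
    [20,122,-166],
    [32,139,-190],
    [40,146,-199],
    [42,146,-199]
  ],
  "angular": [
    [-0.11,0,0],
    [-0.22,0,0],
    [-0.33,0,0],
    [-0.454,0,0],
    [-0.454,0,0],
    [-0.454,0,0],
    [-0.454,0,0],
    [-0.454,0,0]
  ],
  "fingers": [85,85,85,85,85,85,85,85]
}}

```text
clock: 6.97
position: [0.626, -0.2981, 0.1064]
orientation: [0.047, -0.704, 0.046, 0.707]
wrist_force: [0.8, -0.3, -0.7]
grip_width: 0.0849
```

```bash
python3 - <<'E'
from h import *
grab('wrist','w4.png')
plan([629,-297,10],83)
E
```

```text
t 7.02 at [ 625.8 -296.3  107. ] jaw -97.5 -> [629, -297, 10] -97.0 grip 85.1 F [ 0.1 -0.1  0.1] q1,5,6 [-0.21 -1.02  1.65]
 dp [97.0, 0.3, -3.6] rv [-0.008, 0.003, 0.001] rows>= 2.3
```

View pics/w4.png

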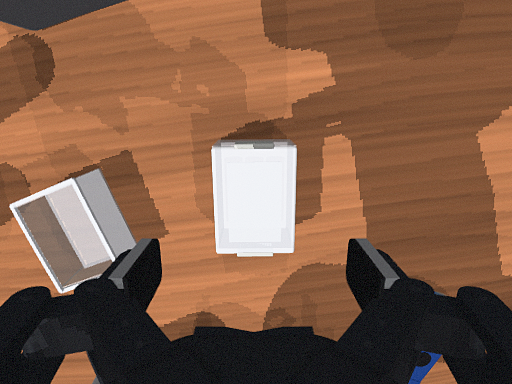

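The lidded box is at (254,198), centred and square between the fingers; the open tub is off to the left at (75,230). Descending.

Emit:
{"name": "carry_out", "arguments": {
  "dp": [
    [20,0,-3],
    [48,0,-3],
    [70,0,-3],
    [85,0,-3],
    [95,0,-3],
    [97,0,-3],
    [97,0,-3],
    [97,0,-3]
  ],
  "angular": [
    [0,0,0],
    [0,0,0],
    [0,0,0],
    [0,0,0],
    [0,0,0],
    [0,0,0],
    [0,0,0],
    [0,0,0]
  ],
  "fingers": [85,85,85,85,85,85,48,48]
}}

```text
clock: 7.68
position: [0.631, -0.2957, 0.014]
orientation: [-0.045, 0.707, -0.045, -0.705]
wrist_force: [-0.0, -0.5, 0.1]
grip_width: 0.0634
```

Emit:
{"name": "carry_out", "arguments": {
  "dp": [
    [0,0,0],
    [0,0,0],
    [0,0,0],
    [-10,0,0],
    [-40,0,0],
    [-80,0,0],
    [-120,0,0],
    [-145,0,0]
  ],
  "angular": [
    [0,0,0],
    [0,0,0],
    [0,0,0],
    [0,0,0],
    [0,0,0],
    [0,0,0],
    [0,0,0],
    [0,0,0]
  ],
  "fingers": [48,48,48,48,48,48,48,48]
}}

```text
clock: 8.35
position: [0.6308, -0.2967, 0.1622]
orientation: [-0.045, 0.707, -0.046, -0.704]
wrist_force: [0.4, -0.4, 0.0]
grip_width: 0.0553
```

```bash
python3 - <<'E'
from h import *
grab('wrist','w5.png')
plan([558,243,150],-84)
plan([558,243,150],-174,False)
E
```

```text
t 8.4 at [ 633.2 -297.7  167.7] jaw -97.3 -> [558, 243, 150] -84.0 grip 55.6 F [ 0.8 -1.6  2.7] q1,5,6 [-0.21 -1.12  1.65]
 dp [13.7, -526.9, 143.3] rv [-0.232, -0.013, -0.006] rows>= 13.1
t 8.4 at [ 633.2 -297.7  167.7] jaw -97.3 -> [558, 243, 150] -174 grip 55.6 F [ 0.8 -1.6  2.7] q1,5,6 [-0.21 -1.12  1.65]
 dp [13.7, -526.9, 143.3] rv [1.339, -0.014, 0.006] rows>= 13.1
```

View pics/w5.png

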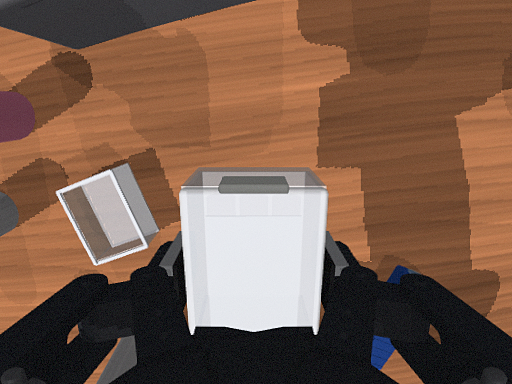

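Emit:
{"name": "carry_out", "arguments": {
  "dp": [
    [0,-30,8],
    [0,-70,19],
    [0,-110,30],
    [0,-150,41],
    [0,-190,52],
    [0,-230,63],
    [0,-270,74],
    [0,-310,84]
  ],
  "angular": [
    [-0.03,0,0],
    [-0.06,0,0],
    [-0.09,0,0],
    [-0.12,0,0],
    [-0.15,0,0],
    [-0.18,0,0],
    [-0.21,0,0],
    [-0.232,0,0]
  ],
  "fingers": [48,48,48,48,48,48,48,48]
}}

```text
clock: 9.07
position: [0.5848, 0.0239, 0.1572]
orientation: [-0.037, -0.706, -0.037, 0.707]
wrist_force: [0.8, 0.2, -0.5]
grip_width: 0.0557
```

```bash
python3 - <<'E'
from h import *
plan([558,243,100],-84)
E
```

```text
t 9.07 at [584.8  23.9 157.2] jaw -84.0 -> [558, 243, 100] -84.0 grip 55.7 F [ 0.8  0.2 -0.5] q1,5,6 [ 0.32 -1.    1.36]
 dp [57.2, -220.7, 3.7] rv [-0.0, 0.001, 0.0] rows>= 5.5
```

Emit:
{"name": "carry_out", "arguments": {
  "dp": [
    [0,-40,1],
    [0,-80,1],
    [0,-120,2],
    [0,-160,3],
    [5,-195,4],
    [20,-215,4],
    [40,-221,4],
    [57,-221,4]
  ],
  "angular": [
    [0,0,0],
    [0,0,0],
    [0,0,0],
    [0,0,0],
    [0,0,0],
    [0,0,0],
    [0,0,0],
    [0,0,0]
  ],
  "fingers": [48,48,48,48,48,48,48,48]
}}

```text
clock: 9.73
position: [0.5584, 0.2436, 0.0993]
orientation: [-0.037, -0.706, -0.038, 0.706]
wrist_force: [0.7, -1.2, -1.8]
grip_width: 0.0557
```

```bash
python3 - <<'E'
from h import *
plan([558,243,15],-84)
E
```

```text
t 9.73 at [558.4 243.6  99.3] jaw -83.9 -> [558, 243, 15] -84.0 grip 55.7 F [ 0.7 -1.2 -1.8] q1,5,6 [ 0.68 -0.89  1.  ]
 dp [84.3, 0.6, 0.4] rv [0.002, 0.001, 0.0] rows>= 2.0
```

Emit:
{"name": "carry_out", "arguments": {
  "dp": [
    [20,0,0],
    [45,0,0],
    [65,0,0],
    [76,0,0],
    [82,0,0],
    [84,0,0],
    [85,0,0],
    [85,0,0]
  ],
  "angular": [
    [0,0,0],
    [0,0,0],
    [0,0,0],
    [0,0,0],
    [0,0,0],
    [0,0,0],
    [0,0,0],
    [0,0,0]
  ],
  "fingers": [48,48,48,48,48,48,48,48]
}}

```text
clock: 10.4
position: [0.5584, 0.2406, 0.0184]
orientation: [-0.037, -0.706, -0.036, 0.707]
wrist_force: [-8.4, -3.0, 13.7]
grip_width: 0.0554
```

Emit:
{"name": "carry_out", "arguments": {
  "dp": [
    [0.5,0,0],
    [0.5,0,0],
    [0.5,0,0],
    [0.5,0,0],
    [-10,0,0],
    [-40,0,0],
    [-80,0,0],
    [-120,0,0]
  ],
  "angular": [
    [0,0,0],
    [0,0,0],
    [0,0,0],
    [0,0,0],
    [0,0,0],
    [0,0,0],
    [0,0,0],
    [0,0,0]
  ],
  "fingers": [68,68,68,68,68,68,75,85]
}}

```text
clock: 11.07
position: [0.5589, 0.2411, 0.1364]
orientation: [-0.037, -0.705, -0.036, 0.707]
wrist_force: [0.9, 0.1, 0.1]
grip_width: 0.0838
```

```bash
python3 - <<'E'
from h import *
grab('wrist','w6.png')
plan([451,-284,150],27.5)
E
```

```text
t 11.12 at [564.1 243.8 147. ] jaw -83.9 -> [451, -284, 150] -152.5 grip 85.4 F [2.1 1.1 6.2] q1,5,6 [ 0.67 -0.98  1.  ]
 dp [-8.2, 512.8, 168.5] rv [1.197, -0.011, 0.014] rows>= 12.9
```

View pics/w6.png

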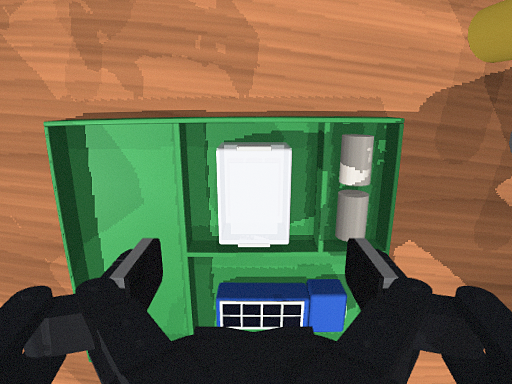

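The box is in the square section at (254,195), lid up, and the torch is undisturbed. Now the wide mug, travelling higher to clear the tall mug.

Emit:
{"name": "carry_out", "arguments": {
  "dp": [
    [-20,30,10],
    [-35,65,21],
    [-42,104,34],
    [-42,143,47],
    [-42,182,60],
    [-42,221,73],
    [-42,260,85],
    [-42,299,98]
  ],
  "angular": [
    [0.12,0,0],
    [0.24,0,0],
    [0.36,0,0],
    [0.48,0,0],
    [0.6,0,0],
    [0.72,0,0],
    [0.84,0,0],
    [0.96,0,0]
  ],
  "fingers": [85,85,85,85,85,85,85,85]
}}

```text
clock: 11.78
position: [0.4924, -0.0676, 0.1782]
orientation: [-0.295, 0.643, -0.295, -0.642]
wrist_force: [0.1, -0.6, -1.0]
grip_width: 0.0849
```

```bash
python3 - <<'E'
from h import *
plan([451,-284.5,140],27.5)
E
```

```text
t 11.78 at [492.4 -67.6 178.2] jaw -139.4 -> [451, -284.5, 140] -152.5 grip 84.9 F [ 0.1 -0.6 -1. ] q1,5,6 [ 0.19 -0.97  0.52]
 dp [38.1, 172.7, -137.6] rv [0.229, -0.001, 0.001] rows>= 5.4
```

Emit:
{"name": "carry_out", "arguments": {
  "dp": [
    [0,31,-25],
    [0,62,-50],
    [0,93,-74],
    [0,124,-99],
    [5,152,-121],
    [18,167,-133],
    [30,173,-138],
    [38,173,-138]
  ],
  "angular": [
    [0.06,0,0],
    [0.12,0,0],
    [0.18,0,0],
    [0.229,0,0],
    [0.229,0,0],
    [0.229,0,0],
    [0.229,0,0],
    [0.229,0,0]
  ],
  "fingers": [85,85,85,85,85,85,85,85]
}}

```text
clock: 12.45
position: [0.4517, -0.2852, 0.1386]
orientation: [0.366, -0.605, 0.366, 0.605]
wrist_force: [-0.3, 0.0, -1.0]
grip_width: 0.0849
```

```bash
python3 - <<'E'
from h import *
grab('wrist','w7.png')
im,d,P=load('wrist'); w=cloud(d,P)
from scipy.optimize import least_squares
g=(np.abs(w[...,2]-.075)<.004)&(np.hypot(w[...,0]-.451,w[...,1]+.2845)<.05); p=w[g]
s=least_squares(lambda c:np.hypot(p[:,0]-c[0],p[:,1]-c[1])-.0335,[.451,-.2845],loss='soft_l1',f_scale=.002); print(len(p),s.x)
plan([451,-284.5,40],27.5)
E
```

```text
1651 [ 0.45130866 -0.28668048]
t 12.5 at [ 451.1 -283.8  137.1] jaw -152.3 -> [451, -284.5, 40] -152.5 grip 84.9 F [-1.1  1.  -1.3] q1,5,6 [-0.26 -0.91  0.74]
 dp [97.1, 0.2, -0.9] rv [0.003, 0.003, -0.002] rows>= 2.3
```

View pics/w7.png

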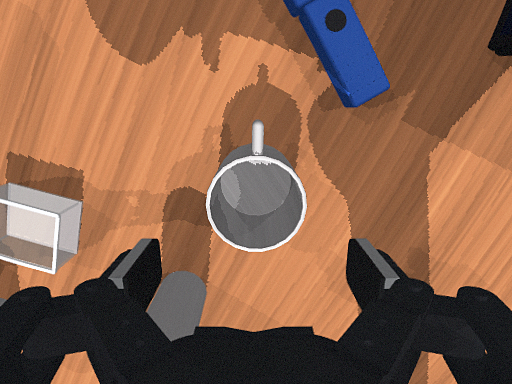

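The wide mug is at (257,203), centred between the fingers, with its handle pointing straight up in the picture, square to the jaws.

Emit:
{"name": "carry_out", "arguments": {
  "dp": [
    [20,1,-1],
    [45,1,-1],
    [70,1,-1],
    [90,1,-1],
    [100,1,-1],
    [105,1,-1],
    [105,1,-1],
    [105,1,-1]
  ],
  "angular": [
    [0,0,0],
    [0,0,0],
    [0,0,0],
    [0,0,0],
    [0,0,0],
    [0,0,0],
    [0,0,0],
    [0,0,0]
  ],
  "fingers": [85,85,85,85,85,85,62,62]
}}

```text
clock: 13.17
position: [0.4531, -0.2849, 0.0356]
orientation: [-0.365, 0.606, -0.365, -0.605]
wrist_force: [0.5, -0.2, -1.0]
grip_width: 0.0687
```

Emit:
{"name": "carry_out", "arguments": {
  "dp": [
    [0,0,0],
    [0,0,0],
    [0,0,0],
    [-10,0,0],
    [-40,0,0],
    [-80,0,0],
    [-120,0,0],
    [-160,0,0]
  ],
  "angular": [
    [0,0,0],
    [0,0,0],
    [0,0,0],
    [0,0,0],
    [0,0,0],
    [0,0,0],
    [0,0,0],
    [0,0,0]
  ],
  "fingers": [62,62,62,62,62,62,62,62]
}}

```text
clock: 13.83
position: [0.4515, -0.2848, 0.1969]
orientation: [0.365, -0.606, 0.365, 0.606]
wrist_force: [1.5, 0.1, -2.1]
grip_width: 0.0681
```

```bash
python3 - <<'E'
from h import *
grab('wrist','w8.png')
plan([485.5,349,200],-174,False)
E
```

```text
t 13.88 at [ 456.2 -287.3  206.4] jaw -152.0 -> [485.5, 349, 200] -174 grip 68.0 F [ 2.5 -1.3  5.1] q1,5,6 [-0.26 -1.05  0.74]
 dp [1.5, -324.1, 548.4] rv [0.383, -0.013, 0.012] rows>= 15.3
```

View pics/w8.png

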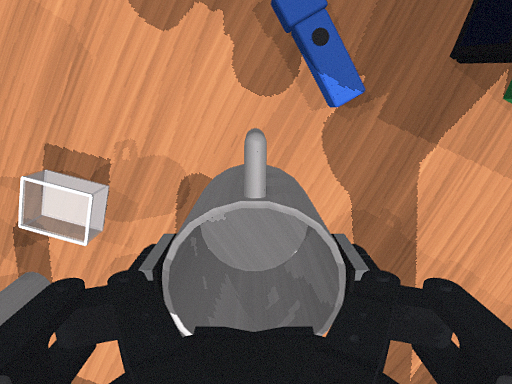

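Emit:
{"name": "carry_out", "arguments": {
  "dp": [
    [-15,-15,25],
    [-20,-35,59],
    [-20,-55,93],
    [-20,-75,127],
    [-20,-95,161],
    [-20,-115,195],
    [-20,-135,229],
    [-20,-155,263]
  ],
  "angular": [
    [0.05,0,0],
    [0.1,0,0],
    [0.15,0,0],
    [0.2,0,0],
    [0.25,0,0],
    [0.3,0,0],
    [0.35,0,0],
    [0.383,0,0]
  ],
  "fingers": [62,62,62,62,62,62,62,62]
}}

```text
clock: 14.55
position: [0.4659, 0.0218, 0.2151]
orientation: [-0.475, 0.525, -0.474, -0.524]
wrist_force: [1.5, -0.2, -1.4]
grip_width: 0.068
```

```bash
python3 - <<'E'
from h import *
plan([485.5,349,130],-174,False)
E
```

```text
t 14.55 at [465.9  21.8 215.1] jaw -174.2 -> [485.5, 349, 130] -174 grip 68.0 F [ 1.5 -0.2 -1.4] q1,5,6 [ 0.4  -1.05 -0.3 ]
 dp [85.3, -52.2, 323.6] rv [-0.004, 0.0, 0.001] rows>= 8.1
```

Emit:
{"name": "carry_out", "arguments": {
  "dp": [
    [0,-6,38],
    [0,-12,76],
    [0,-18,114],
    [0,-25,152],
    [0,-31,190],
    [5,-37,228],
    [20,-43,266],
    [30,-49,304]
  ],
  "angular": [
    [0,0,0],
    [0,0,0],
    [0,0,0],
    [0,0,0],
    [0,0,0],
    [0,0,0],
    [0,0,0],
    [0,0,0]
  ],
  "fingers": [62,62,62,62,62,62,62,62]
}}

```text
clock: 15.22
position: [0.4835, 0.3291, 0.1843]
orientation: [0.474, -0.525, 0.474, 0.525]
wrist_force: [1.0, 0.2, -0.4]
grip_width: 0.0684
```

```bash
python3 - <<'E'
from h import *
plan([485.5,349,39],-174,False)
E
```

```text
t 15.22 at [483.5 329.1 184.3] jaw -174.1 -> [485.5, 349, 39] -174 grip 68.4 F [ 1.   0.2 -0.4] q1,5,6 [ 0.87 -1.05 -0.77]
 dp [145.3, -4.1, 19.5] rv [-0.002, 0.001, -0.0] rows>= 3.5
```

Emit:
{"name": "carry_out", "arguments": {
  "dp": [
    [5,-3,14],
    [35,-4,19],
    [70,-4,20],
    [100,-4,20],
    [122,-4,20],
    [135,-4,20],
    [142,-4,20],
    [144,-4,20]
  ],
  "angular": [
    [0,0,0],
    [0,0,0],
    [0,0,0],
    [0,0,0],
    [0,0,0],
    [0,0,0],
    [0,0,0],
    [0,0,0]
  ],
  "fingers": [62,62,62,62,62,62,62,62]
}}

```text
clock: 15.88
position: [0.4857, 0.3469, 0.0395]
orientation: [-0.473, 0.525, -0.475, -0.525]
wrist_force: [-0.6, 0.1, -1.7]
grip_width: 0.0684
```

```bash
python3 - <<'E'
from h import *
plan([485.5,349,39],-174,False)
E
```

```text
t 15.88 at [485.7 346.9  39.5] jaw -174.1 -> [485.5, 349, 39] -174 grip 68.4 F [-0.6  0.1 -1.7] q1,5,6 [ 0.89 -0.75 -0.79]
 dp [0.5, -0.0, 2.1] rv [-0.002, -0.002, -0.002] rows>= 0.1
```

Emit:
{"name": "carry_out", "arguments": {
  "dp": [
    [1,0,1],
    [2,0,1],
    [2,0,1],
    [2,0,1],
    [2,0,1],
    [2,0,1],
    [2,0,1],
    [2,0,1]
  ],
  "angular": [
    [0,0,0],
    [0,0,0],
    [0,0,0],
    [0,0,0],
    [0,0,0],
    [0,0,0],
    [0,0,0],
    [0,0,0]
  ],
  "fingers": [62,62,62,85,85,85,85,85]
}}

```text
clock: 16.55
position: [0.4861, 0.3489, 0.0387]
orientation: [-0.474, 0.525, -0.473, -0.525]
wrist_force: [0.7, -0.6, 0.4]
grip_width: 0.0847
```

Emit:
{"name": "carry_out", "arguments": {
  "dp": [
    [-8,0,0],
    [-25,0,0],
    [-55,0,0],
    [-90,0,0],
    [-125,0,0],
    [-150,0,0],
    [-160,0,0],
    [-160,0,0]
  ],
  "angular": [
    [0,0,0],
    [0,0,0],
    [0,0,0],
    [0,0,0],
    [0,0,0],
    [0,0,0],
    [0,0,0],
    [0,0,0]
  ],
  "fingers": [85,85,85,85,85,85,85,85]
}}

```text
clock: 17.22
position: [0.4871, 0.3499, 0.2022]
orientation: [-0.476, 0.525, -0.471, -0.525]
wrist_force: [0.1, -0.5, 0.3]
grip_width: 0.085
```

```bash
python3 - <<'E'
from h import *
grab('wrist','w9.png')
im,d,P=load('wrist'); w=cloud(d,P)
from scipy.optimize import least_squares
g=(np.abs(w[...,2]-.079)<.005)&(np.hypot(w[...,0]-.4855,w[...,1]-.348)<.05); p=w[g]
s=least_squares(lambda c:np.hypot(p[:,0]-c[0],p[:,1]-c[1])-.0335,[.485,.348],loss='soft_l1',f_scale=.002); print(len(p),s.x,np.median(p[:,2]))
plan([461.5,-148,200],-146)
E
```

```text
1092 [0.48710766 0.34815754] 0.07889823323897546
t 17.27 at [486.  349.  199.4] jaw -174.1 -> [461.5, -148, 200] -146.0 grip 84.6 F [ 0.3 -0.3 -0.5] q1,5,6 [ 0.89 -1.1  -0.79]
 dp [-1.7, 75.2, -491.9] rv [-0.491, 0.002, 0.002] rows>= 11.9
```

View pics/w9.png

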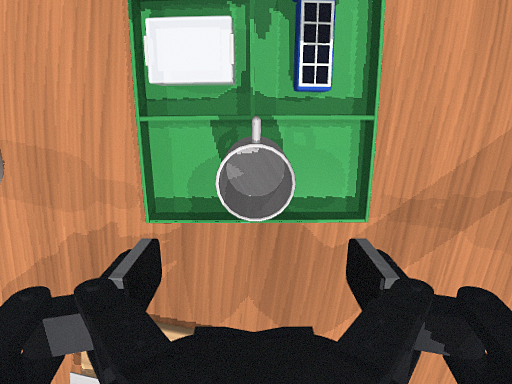

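The wide mug stands in the long section at (256,182). Its rim is at z 78.9 mm (expected 79), its centre at (487,348), and its handle points to tray −y. Now the tall mug.

Emit:
{"name": "carry_out", "arguments": {
  "dp": [
    [0,6,-35],
    [0,12,-75],
    [0,18,-115],
    [0,24,-155],
    [0,30,-195],
    [0,36,-235],
    [0,42,-275],
    [0,48,-315]
  ],
  "angular": [
    [-0.08,0,0],
    [-0.16,0,0],
    [-0.24,0,0],
    [-0.32,0,0],
    [-0.4,0,0],
    [-0.491,0,0],
    [-0.491,0,0],
    [-0.491,0,0]
  ],
  "fingers": [85,85,85,85,85,85,85,85]
}}

```text
clock: 17.93
position: [0.4686, 0.0283, 0.1962]
orientation: [0.331, -0.623, 0.333, 0.626]
wrist_force: [0.8, -0.7, 0.4]
grip_width: 0.0851
```

```bash
python3 - <<'E'
from h import *
plan([461.5,-148,190],-146)
E
```

```text
t 17.93 at [468.6  28.3 196.2] jaw -146.0 -> [461.5, -148, 190] -146.0 grip 85.1 F [ 0.8 -0.7  0.4] q1,5,6 [ 0.41 -1.01  0.19]
 dp [6.5, 104.5, -142.2] rv [0.001, 0.001, -0.004] rows>= 4.2
```

Emit:
{"name": "carry_out", "arguments": {
  "dp": [
    [0,24,-33],
    [0,48,-66],
    [0,72,-98],
    [2,92,-125],
    [4,101,-138],
    [6,104,-142],
    [6,104,-142],
    [6,104,-142]
  ],
  "angular": [
    [0,0,0],
    [0,0,0],
    [0,0,0],
    [0,0,0],
    [0,0,0],
    [0,0,0],
    [0,0,0],
    [0,0,0]
  ],
  "fingers": [85,85,85,85,85,85,85,85]
}}

```text
clock: 18.6
position: [0.4629, -0.1451, 0.1909]
orientation: [0.332, -0.623, 0.332, 0.625]
wrist_force: [0.0, 0.8, -1.1]
grip_width: 0.0848
```

```bash
python3 - <<'E'
from h import *
grab('wrist','w10.png')
im,d,P=load('wrist'); w=cloud(d,P)
from scipy.optimize import least_squares
g=(np.abs(w[...,2]-.125)<.004)&(np.hypot(w[...,0]-.4615,w[...,1]+.148)<.027); p=w[g]
for _ in range(2):
    s=least_squares(lambda c:np.hypot(p[:,0]-c[0],p[:,1]-c[1])-.0232,[.4615,-.148],loss='soft_l1',f_scale=.002); print(len(p),s.x)
    p=p[np.abs(np.hypot(*(p[:,:2]-s.x).T)-.0232)<.004]
g=(w[...,2]>.08)&(w[...,2]<.127)&(np.hypot(w[...,0]-s.x[0],w[...,1]-s.x[1])<.05)&(np.hypot(w[...,0]-s.x[0],w[...,1]-s.x[1])>.03)
v=w[g][:,:2].mean(0)-s.x; print(g.sum(),np.degrees(np.arctan2(v[1],v[0])))
plan([s.x[0]*1000,s.x[1]*1000,85],-146)
E
```

```text
1039 [ 0.46293669 -0.15019219]
1021 [ 0.46299459 -0.15027444]
187 125.15864031155695
t 18.65 at [ 463.3 -144.7  191.4] jaw -145.9 -> [np.float64(462.99458870611016), np.float64(-150.27443839420556), 85] -146.0 grip 85.3 F [ 0.2 -0.1 -0.5] q1,5,6 [ 0.03 -1.01  0.56]
 dp [106.4, 3.2, -4.6] rv [0.001, 0.001, -0.002] rows>= 2.6
```

View pics/w10.png

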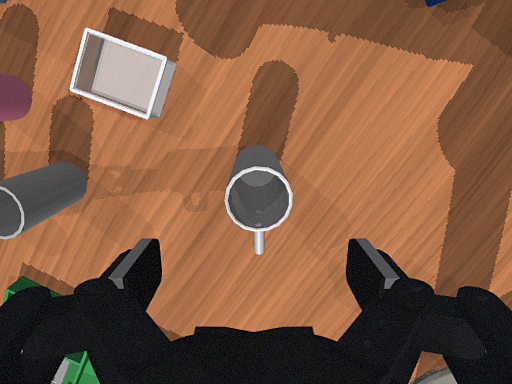

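The tall mug is at (258,200) with its handle at (259,240), square to the jaws; the tumbler without a handle is off at (40,200).

Emit:
{"name": "carry_out", "arguments": {
  "dp": [
    [20,3,-4],
    [45,3,-4],
    [70,3,-4],
    [90,3,-4],
    [102,3,-4],
    [106,3,-4],
    [106,3,-4],
    [106,3,-4]
  ],
  "angular": [
    [0,0,0],
    [0,0,0],
    [0,0,0],
    [0,0,0],
    [0,0,0],
    [0,0,0],
    [0,0,0],
    [0,0,0]
  ],
  "fingers": [85,85,85,85,85,75,40,40]
}}

```text
clock: 19.32
position: [0.4642, -0.1497, 0.0869]
orientation: [-0.331, 0.625, -0.331, -0.624]
wrist_force: [1.1, -0.3, 0.1]
grip_width: 0.0523
```

Emit:
{"name": "carry_out", "arguments": {
  "dp": [
    [0,0,0],
    [0,0,0],
    [0,0,0],
    [0,0,0],
    [0,0,0],
    [-20,0,0],
    [-60,0,0],
    [-100,0,0]
  ],
  "angular": [
    [0,0,0],
    [0,0,0],
    [0,0,0],
    [0,0,0],
    [0,0,0],
    [0,0,0],
    [0,0,0],
    [0,0,0]
  ],
  "fingers": [40,40,40,40,40,40,40,40]
}}

```text
clock: 19.98
position: [0.4618, -0.1504, 0.186]
orientation: [0.331, -0.623, 0.333, 0.626]
wrist_force: [1.6, 0.2, -1.4]
grip_width: 0.0467
```

Emit:
{"name": "carry_out", "arguments": {
  "dp": [
    [-30,0,0],
    [-45,0,0],
    [-45,0,0],
    [-45,0,0]
  ],
  "angular": [
    [0,0,0],
    [0,0,0],
    [0,0,0],
    [0,0,0]
  ],
  "fingers": [40,40,40,40]
}}

```text
clock: 20.32
position: [0.4631, -0.1503, 0.2313]
orientation: [-0.332, 0.624, -0.332, -0.624]
wrist_force: [-0.5, 0.8, -2.4]
grip_width: 0.0459
```

```bash
python3 - <<'E'
from h import *
grab('wrist','w11.png')
plan([487,348,230],-84,False)
E
```

```text
t 20.37 at [ 462.4 -150.2  230.1] jaw -146.0 -> [487, 348, 230] -84 grip 46.4 F [-0.1  0.9 -1. ] q1,5,6 [ 0.02 -1.1   0.57]
 dp [0.5, -298.8, 399.4] rv [-1.083, 0.003, -0.0] rows>= 12.0
```

View pics/w11.png

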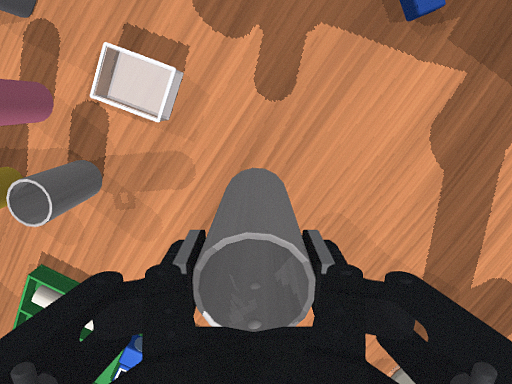

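Emit:
{"name": "carry_out", "arguments": {
  "dp": [
    [0,-20,27],
    [0,-43,58],
    [0,-66,89],
    [0,-90,120],
    [0,-113,151],
    [0,-136,182],
    [0,-159,213],
    [0,-182,244]
  ],
  "angular": [
    [-0.12,0,0],
    [-0.24,0,0],
    [-0.36,0,0],
    [-0.48,0,0],
    [-0.6,0,0],
    [-0.72,0,0],
    [-0.84,0,0],
    [-0.96,0,0]
  ],
  "fingers": [40,40,40,40,40,40,40,40]
}}

```text
clock: 21.03
position: [0.4764, 0.155, 0.229]
orientation: [0.003, -0.706, 0.005, 0.709]
wrist_force: [1.1, -0.5, -1.8]
grip_width: 0.0463
```

```bash
python3 - <<'E'
from h import *
plan([487,348,230],-84,False)
E
```

```text
t 21.03 at [476.4 155.  229. ] jaw -90.6 -> [487, 348, 230] -84 grip 46.3 F [ 1.1 -0.5 -1.8] q1,5,6 [ 0.64 -1.11  0.92]
 dp [-1.5, -193.2, -8.4] rv [-0.116, 0.004, -0.002] rows>= 4.6
```

Emit:
{"name": "carry_out", "arguments": {
  "dp": [
    [-1,-30,-2],
    [-1,-65,-3],
    [-1,-100,-5],
    [-1,-135,-6],
    [-1,-165,-8],
    [-1,-185,-8],
    [-1,-193,-8],
    [-1,-193,-8]
  ],
  "angular": [
    [-0.05,0,0],
    [-0.116,0,0],
    [-0.116,0,0],
    [-0.116,0,0],
    [-0.116,0,0],
    [-0.116,0,0],
    [-0.116,0,0],
    [-0.116,0,0]
  ],
  "fingers": [40,40,40,40,40,40,40,40]
}}

```text
clock: 21.7
position: [0.4883, 0.3474, 0.2293]
orientation: [-0.037, -0.705, -0.034, 0.708]
wrist_force: [0.6, -0.4, -1.4]
grip_width: 0.0461
```

Emit:
{"name": "carry_out", "arguments": {
  "dp": [
    [0,0,0],
    [0,0,0]
  ],
  "angular": [
    [0,0,0],
    [0,0,0]
  ],
  "fingers": [40,40]
}}

```text
clock: 21.87
position: [0.4888, 0.3451, 0.2315]
orientation: [-0.035, -0.706, -0.034, 0.707]
wrist_force: [1.0, -0.2, -1.9]
grip_width: 0.0463
```

```bash
python3 - <<'E'
from h import *
plan([487,348,94],-84,False)
for c in ('wrist','side','top'): grab(c,c+'12.png')
a=cv2.imread('pics/side12.png')[200:384,150:350]; cv2.imwrite('pics/c12.png',cv2.resize(a,None,fx=3,fy=3,interpolation=cv2.INTER_CUBIC))
E
```

```text
t 21.87 at [488.8 345.1 231.5] jaw -84.4 -> [487, 348, 94] -84 grip 46.3 F [ 1.  -0.2 -1.9] q1,5,6 [ 0.88 -1.17  0.78]
 dp [137.5, -3.3, 1.3] rv [-0.007, 0.002, -0.002] rows>= 3.3
```

View pics/wrist12.png

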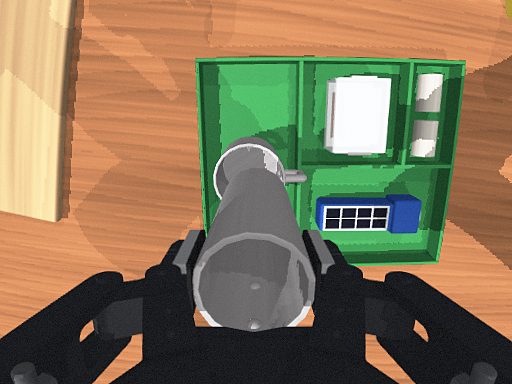

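View pics/c12.png

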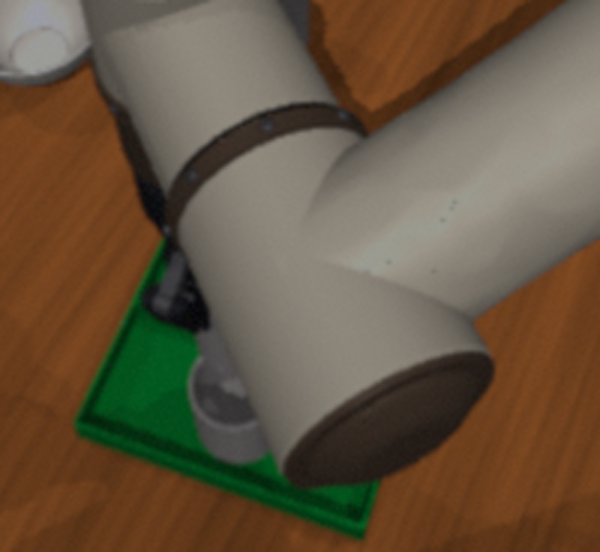

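```bash
python3 - <<'E'
from h import *
from scipy.optimize import least_squares
im,d,P=load('wrist'); w=cloud(d,P)
v,u=np.mgrid[0:384,0:512]
def fit(c,z,tol,rad,ext=None):
    g=(np.abs(w[...,2]-z)<tol)&(np.hypot(w[...,0]-c[0],w[...,1]-c[1])<rad+.008)
    if ext is not None: g&=ext
    p=w[g]; s=least_squares(lambda c:np.hypot(p[:,0]-c[0],p[:,1]-c[1])-rad,c,loss='soft_l1',f_scale=.002); return len(p),s.x.round(4),p[:,2].min(),p[:,2].max()
reg=(u>190)&(u<318)&(v>225)&(v<335)
zz=w[...,2][reg]; print(np.nanpercentile(zz,[1,50,95,99]))
print(fit([.4875,.347],.270,.006,.0232,reg))
print('wide',fit([.487,.348],.079,.004,.0335,v<225))
# axis of held body: outer surface points at different heights
for z in (.15,.18,.21,.24):
    g=(np.abs(w[...,2]-z)<.006)&(v<240)&(u>180)&(u<320)&(np.hypot(w[...,0]-.488,w[...,1]-.346)<.04)
    p=w[g]
    if len(p)>20:
        s=least_squares(lambda c:np.hypot(p[:,0]-c[0],p[:,1]-c[1])-.024,[.488,.346],loss='soft_l1',f_scale=.002); print(z,len(p),s.x.round(4))
plan([487,348,94],-84,False)
E
```

```text
[2.46080536e-04 2.55395431e-01 3.06165376e-01 3.12063118e-01]
(3813, array([0.4894, 0.3454]), np.float64(0.2640024567789213), np.float64(0.27317724970397345))
wide (486, array([0.4873, 0.349 ]), np.float64(0.07503140911875672), np.float64(0.08108205859793671))
0.15 136 [0.4881 0.3436]
0.18 253 [0.4882 0.3439]
0.21 381 [0.4882 0.3444]
0.24 913 [0.4885 0.345 ]
t 22.02 at [489.2 345.3 232.5] jaw -84.4 -> [487, 348, 94] -84 grip 46.5 F [-0.   0.8 -2.2] q1,5,6 [ 0.88 -1.17  0.78]
 dp [138.5, -2.9, 2.0] rv [-0.007, 0.0, -0.0] rows>= 3.3
```

Emit:
{"name": "carry_out", "arguments": {
  "dp": [
    [0,-3,2],
    [10,-3,2],
    [30,-3,2],
    [55,-3,2],
    [80,-3,2],
    [100,-3,2],
    [115,-3,2],
    [125,-3,2]
  ],
  "angular": [
    [0,0,0],
    [0,0,0],
    [0,0,0],
    [0,0,0],
    [0,0,0],
    [0,0,0],
    [0,0,0],
    [0,0,0]
  ],
  "fingers": [40,40,40,40,40,40,40,40]
}}

```text
clock: 22.68
position: [0.4859, 0.3482, 0.1047]
orientation: [-0.036, -0.705, -0.034, 0.707]
wrist_force: [0.4, 0.5, -1.4]
grip_width: 0.0463
```

Emit:
{"name": "carry_out", "arguments": {
  "dp": [
    [4,0,0],
    [7,0,0],
    [9,0,0],
    [10,0,0],
    [10,0,0],
    [10,0,0]
  ],
  "angular": [
    [0,0,0],
    [0,0,0],
    [0,0,0],
    [0,0,0],
    [0,0,0],
    [0,0,0]
  ],
  "fingers": [40,40,40,40,40,40]
}}

```text
clock: 23.18
position: [0.4872, 0.3496, 0.0981]
orientation: [0.035, 0.707, 0.035, -0.706]
wrist_force: [-0.3, 0.1, -0.4]
grip_width: 0.0461
```

```bash
python3 - <<'E'
from h import *
plan([487,348,94],-84,False)
E
```

```text
t 23.18 at [487.2 349.6  98.1] jaw -84.3 -> [487, 348, 94] -84 grip 46.1 F [-0.3  0.1 -0.4] q1,5,6 [ 0.89 -0.88  0.78]
 dp [4.1, 1.6, 0.3] rv [-0.006, -0.001, 0.001] rows>= 0.1
```

Emit:
{"name": "carry_out", "arguments": {
  "dp": [
    [1,1,0],
    [2,1,0],
    [3,1,0],
    [4,1,0],
    [4,1,0],
    [4,1,0]
  ],
  "angular": [
    [0,0,0],
    [0,0,0],
    [0,0,0],
    [0,0,0],
    [0,0,0],
    [0,0,0]
  ],
  "fingers": [40,40,40,40,40,40]
}}

```text
clock: 23.68
position: [0.4875, 0.3484, 0.0953]
orientation: [0.035, 0.707, 0.035, -0.706]
wrist_force: [-1.4, -1.7, 6.9]
grip_width: 0.0464
```

```bash
python3 - <<'E'
from h import *
plan([487,348,94],-84,False)
E
```

```text
t 23.68 at [487.5 348.4  95.3] jaw -84.3 -> [487, 348, 94] -84 grip 46.4 F [-1.4 -1.7  6.9] q1,5,6 [ 0.89 -0.87  0.78]
 dp [1.3, 0.4, 0.5] rv [-0.005, -0.002, 0.0] rows>= 0.0
```

Contact reads about 7–9 N at z 95, so the mug is on the bottom. Releasing and retreating.

Emit:
{"name": "carry_out", "arguments": {
  "dp": [
    [0,0,0],
    [0,0,0],
    [0,0,0],
    [0,0,0],
    [0,0,0],
    [-5,0,0],
    [-20,0,0],
    [-45,0,0]
  ],
  "angular": [
    [0,0,0],
    [0,0,0],
    [0,0,0],
    [0,0,0],
    [0,0,0],
    [0,0,0],
    [0,0,0],
    [0,0,0]
  ],
  "fingers": [66,66,66,66,66,66,70,75]
}}

```text
clock: 24.35
position: [0.4856, 0.347, 0.1363]
orientation: [-0.036, -0.705, -0.033, 0.708]
wrist_force: [0.4, 0.5, -0.5]
grip_width: 0.0749
```

Emit:
{"name": "carry_out", "arguments": {
  "dp": [
    [-30,0,0],
    [-60,0,0],
    [-90,0,0],
    [-110,0,0],
    [-110,0,0],
    [-110,0,0],
    [-110,0,0],
    [-110,0,0]
  ],
  "angular": [
    [0,0,0],
    [0,0,0],
    [0,0,0],
    [0,0,0],
    [0,0,0],
    [0,0,0],
    [0,0,0],
    [0,0,0]
  ],
  "fingers": [80,80,80,80,80,80,80,80]
}}

```text
clock: 25.02
position: [0.4864, 0.3478, 0.2469]
orientation: [-0.036, -0.705, -0.034, 0.707]
wrist_force: [-1.4, 0.1, -1.0]
grip_width: 0.0799
```

```bash
python3 - <<'E'
from h import *
from scipy.optimize import least_squares
grab('wrist','w13.png'); im,d,P=load('wrist'); w=cloud(d,P)
def fit(c,z,tol,rad):
    g=(np.abs(w[...,2]-z)<tol)&(np.abs(np.hypot(w[...,0]-c[0],w[...,1]-c[1])-rad)<.007)
    p=w[g]; s=least_squares(lambda c:np.hypot(p[:,0]-c[0],p[:,1]-c[1])-rad,c,loss='soft_l1',f_scale=.002); return len(p),s.x.round(4),np.percentile(p[:,2],[10,50,90]).round(4)
print('tall',fit([.487,.348],.133,.006,.0232)); print('wide',fit([.487,.348],.079,.005,.0335))
plan([480,200,250],-84)
E
```

```text
tall (781, array([0.4875, 0.347 ]), array([0.129 , 0.1329, 0.134 ]))
wide (509, array([0.4873, 0.349 ]), array([0.0756, 0.0791, 0.0801]))
t 25.07 at [486.5 347.8 246.8] jaw -84.3 -> [480, 200, 250] -84.0 grip 80.0 F [ 0.6  0.2 -0. ] q1,5,6 [ 0.89 -1.21  0.78]
 dp [-2.9, 146.5, 21.0] rv [-0.006, 0.002, -0.002] rows>= 3.5
```

View pics/w13.png

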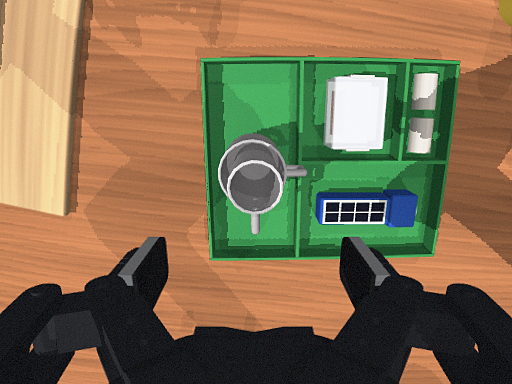

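The tall mug's rim is at z 132.9 mm (expected 133). It is seated, and its handle at (255,222) is square to the wide mug's handle at (297,171). I'll move aside for a final check.

Emit:
{"name": "carry_out", "arguments": {
  "dp": [
    [-30,40,0],
    [-30,80,0],
    [-30,120,0],
    [-30,160,0],
    [-30,200,0],
    [-30,240,0],
    [-30,280,0],
    [-30,320,0]
  ],
  "angular": [
    [0,0,0],
    [0,0,0],
    [0,0,0],
    [0,0,0],
    [0,0,0],
    [0,0,0],
    [0,0,0],
    [0,0,0]
  ],
  "fingers": [80,80,80,80,80,80,80,80]
}}

```text
clock: 25.73
position: [0.518, 0.0279, 0.2776]
orientation: [-0.035, -0.706, -0.035, 0.707]
wrist_force: [0.9, 0.2, 0.4]
grip_width: 0.08
```

Emit:
{"name": "carry_out", "arguments": {
  "dp": [
    [0,40,0],
    [0,80,0],
    [0,120,0],
    [0,160,0],
    [0,200,0],
    [0,240,0],
    [0,240,0],
    [0,240,0]
  ],
  "angular": [
    [0,0,0],
    [0,0,0],
    [0,0,0],
    [0,0,0],
    [0,0,0],
    [0,0,0],
    [0,0,0],
    [0,0,0]
  ],
  "fingers": [80,80,80,80,80,80,80,80]
}}

```text
clock: 26.4
position: [0.5416, -0.2109, 0.2765]
orientation: [-0.033, -0.705, -0.034, 0.707]
wrist_force: [0.9, 0.5, 0.1]
grip_width: 0.08
```

```bash
python3 - <<'E'
from h import *
a,_,_=grab('top'); b,_,_=grab('side')
o=np.hstack([cv2.resize(a[130:280,50:250],(400,300)),cv2.resize(b[180:384,150:350],(400,408))[:300]]); cv2.imwrite('pics/f1.png',o); cv2.imwrite('pics/f2.png',a); cv2.imwrite('pics/f3.png',b)
print(r.state()['clock'])
E
```

```text
26.5
```

View pics/f2.png

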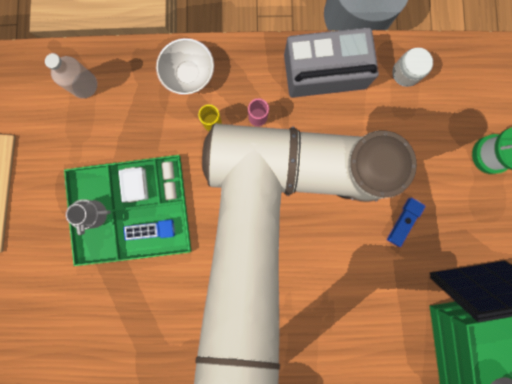

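View pics/f3.png

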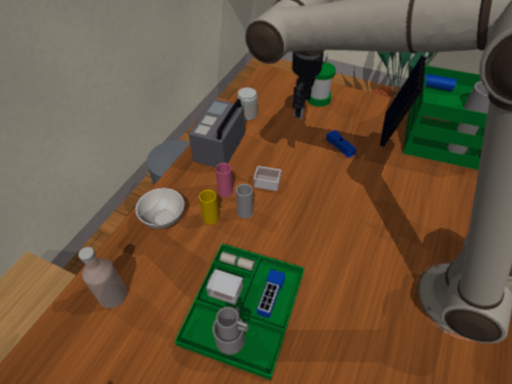

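The top and side pictures show all four things in their sections. The look-alikes are at their starting pixels: tumbler (245,200), tub (267,178), plain torch (341,143), plus the pink and yellow cups.

```bash
python3 -c "
from plant import r
print(r.job_done())"
```

```text
the job is handed in; nothing more can be done
None
```

The tray is packed in the order you asked, and I handed the job in at about 26.5 s on the clock.

- **Solar torch:** it lies flat in the wide section, panel up.
- **Lidded box:** it stands flat in the square section, lid up.
- **Wide mug:** it stands upright in the long section, with its rim measured at z 79 mm (expected 79).
- **Tall mug:** it is nested inside the wide mug and down on its bottom, with its rim at z 133 mm (expected 133). The two mugs' axes are about 2 mm apart, and the handles are about a quarter turn apart.
- **Look-alikes:** in the last side picture the plain torch, tumbler and tub, and the pink and yellow cups, are at their starting places. The arm hid the tumbler and tub in the last top view, so for those two I went by the side picture alone.

No check failed. The largest wrist force I saw, about 16 N, came when I set the box down.

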